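# Seat a lens barrel in a sprung V-cradle and hold it pressed

## Robot

A 6-joint arm with a two-finger parallel gripper is mounted at the origin on the work surface. World frame = base frame: x ahead of the robot, y to its left, z up, the work surface at z = 0. Lengths are in m, angles in degrees, forces in N, time in s.
With the tool pointing down it reaches from about 0.3 to 0.75 m from the base axis. Payload 8.5 kg.
Tool frame: the origin (TCP) lies on the centre line of the jaws, within the pads' length; the fingertips stand 19 mm ahead of it and the grasp point (between the pads) is the TCP; z points along the fingers, x is the direction in which the jaws open and shut, and the axes are right-handed (so a half turn about z gives the same grasp; the last joint's range is limited). The gripper opens to 85 mm and grips with 20 to 120 N. Pads are 22 mm wide; open, the fingers measure 114 mm over their backs; the gripper's body (76 mm by 85 mm) begins 54 mm behind the grasp point. The pads swing forward as they close: fully open they stand 13 mm farther back than shut.
Start: joints at [56.763, 21.807, 74.336, -0, 83.858, -12.336], TCP at [0.196, 0.514, 0.25] pointing down, gripper open.
Joint ranges: [-178.18, 178.18], [-50.72, 133.34], [12.68, 142.11], [-81.47, 261.47], [9.98, 163.14], [-165.26, 165.26]. Speed limits (degrees/s): [136.94, 136.94, 180, 180, 180, 180].

## Interface

Orientations are given as a 3x3 rotation matrix whose columns are the frame's x, y, z axes.
In Python, from rig import env, cams, order gives the robot as it stands.
- The arm moves only by the tool step_arm, never from a script. Its argument "steps" is a list of rows, each an object with "xyz": the shift along the tool's x, y, z normalised to -1 to 1, where 1 is 0.04 m, a list of three; "turn": the turn, a rotation vector about the tool's x, y, z normalised to -1 to 1, where 1 is 0.08 rad, a list of three; "gripper": the gripper command: -1 is shut, 1 is fully open, values between are in proportion. A call has 1 to 20 rows; each row shifts and turns the commanded pose from where the row before left it, along the tool's axes as they then stand; what a row does not reach is not made up. A row lasts 1/12 s, in which the tool goes at most 41.7 mm and 7.16 degrees, less where a joint would pass 70% of its speed; a pose out of reach is approached as far as the arm can. A call with a number of a shift or a turn outside -1 to 1 is refused whole. A call with a gripper value outside its range is refused whole. The fingers move at their own pace and stop on an object; "squeeze" is the grip in N (left out, the last holds). Time passes only in rows, so rows that do not move let the fingers close. It gives the time, the measured TCP pose, the force and the opening at its end, in the units of the state.
- env.observe(): the state, without advancing time (a new reading comes with each control period).
- cams.get_image(name): name is "scene" or "top"; returns (picture, depth): 480x640x3 uint8, red, green, blue; 480x640 float32, m along the optical axis (not along the pixel's ray), 0 where there is no reading.
- cams.camera_info(name): a dict with "fx", "fy", "cx", "cy" (pixels), "extrinsics" (4x4, takes a point from camera to world coordinates). Camera axes: x right, y down, z forward; pixel columns grow to the right and rows downward; lengths in m; the calibration is good to about 2 mm. A picture is of the moment at which its call begins. camera_info takes no time and is no camera call.
- order.close_job(): hands the job in, once; it reports no verdict.
The state is a dict: "time_s": time; "q": joint angles; "qvel": joint speeds; "joint_efforts": joint torques, N m; "position": TCP position; "tool_rot": TCP orientation; "ft_force": force on the tool from outside, world axes, zero at the start; "wrist_torque": the same for the moment, N m; "grip_width": finger opening in m.
Only numpy, scipy, OpenCV 4.12 (cv2) and the standard library are available. Lean on these libraries where they do the work, as an engineer would, in place of code of your own. Each camera call takes 0.05 s, during which the arm holds its last target. There are 200 camera calls.

## Task

On the fibre splicing bench, take the black lens barrel from its orange rest and lay it centred in the two steel V-yokes of the sprung cradle, with its brass-ringed end toward the white index plate. Then gently press the barrel down, snug on both flanks of the V, until the cradle's red pointer stands in the middle of the green band (about 7 mm down, half of its travel), and finish while still holding it pressed there. Leave the cleaver, the wipes carton, the phone and the screwdriver where they are.

Things in the scene. Friction and masses are not known exactly. Their poses are not given: they have to be found in the camera images.
- lens: Lens barrel: black cylinder 36 mm in diameter and 120 mm long, 0.14 to 0.26 kg, with a 20 mm wide brass ring at one end. Origin at its very middle, on the axis; its x axis runs along the barrel toward the brass-ringed end (y and z turn as it rolls). It starts lying level in the orange rest, axis 45 mm above the bench.
- lens_front (a point): Centre of the barrel's brass-ringed end face, 60 mm from the barrel's middle.
- rest: Fixed orange rest, base 130 (x) x 66 x 7 mm, origin under its centre on the bench. Two U-shaped saddles, 20 mm long in x and 52 mm wide, stand 42 mm either side of the middle; the 64 mm between them are free for fingers. The barrel lies on the saddle floors (27 mm above the bench) between side walls that rise to 37 mm.
- fixture: Fixed V-cradle fixture: aluminium base plate 180 x 100 x 14 mm, origin under its centre on the bench, x along the V. At its +x end a white index plate (4 x 24 mm, top 50 mm above the bench, 76 mm from the centre) with a 7 mm high green band.
- cradle_seat (a point): Point on the sprung cradle where the middle of a fully seated barrel lies, 85 mm above the bench with the cradle up. x runs along the V toward the index plate, z up. Blue yokes with steel 90 degree V flanks, 24 mm long in x, 60 mm wide, tops 1.5 mm below this point, stand 42 mm either side of it; the 60 mm between them are free down to a plate 42 mm below this point.
- cradle (a joint): How far the cradle is pressed down, in m: 0 is up, 0.014 is its lower stop, 0.007 is half way (red pointer in the middle of the green band). It is carried by springs of 700 N/m: the weight of the barrel alone does not lower it, and pressing it half way takes 6 to 7 N on the barrel.
- cleaver: Bystander: small dark fibre cleaver, 70 x 60 x 42 mm, origin under its centre.
- carton: Bystander: green and white wipes carton, 115 x 115 x 85 mm, origin under its centre.
- phone: Bystander: black phone lying flat, 145 x 70 x 9 mm, origin under its centre.
- screwdriver: Bystander: red-handled screwdriver lying on the bench, handle toward its -x.
Things that resemble listed ones, but are neither listed nor needed, are in the scene too. What is shaped like the fixture but brown, pink or purple is not meant.

How it is judged:
By the outcome, as a careful person would: the job done as asked, in the order asked, and still so for the second after the job is handed in, while the arm keeps its last pose, push and grip.
It also fails if it takes over 64 s, if anything falls off the work surface, if the arm or the gripper's body presses on something with over 40 N, if the wrist force passes 120 N, or if a joint passes its speed limit or range.

## Working session

There is one attempt and no reset: what is moved stays moved. The work goes in short steps, Python scripts to look and compute and a tool call to move; the robot and the scene stay as the last step left them, time stands still between calls to the robot, and variables do not carry over. Pictures are saved under pics/ and viewed, about 8 in all and at most 12, crops included, and the job is handed in when it is done.

Besides the shell and the picture viewer there is one more tool, called after "Call:" as name([rows], argument=value, ...), one row to a line, values as JSON. step_arm: Moves the arm, as the interface text tells. Scaled input: -1 to 1 covers 0.04 m each way for a shift and 0.08 rad each way for a turn. Its arguments: {"type":"object","properties":{"steps":{"type":"array"},"squeeze":{"type":"number"}},"required":["steps"]}

```bash
mkdir -p pics; cat > h.py <<'E'
from rig import env,cams,order
import numpy as np,cv2
def grab(n):
    im,d=cams.get_image(n); np.savez('/tmp/%s.npz'%n,im=im,d=d); return im,d
def save(im,fn): cv2.imwrite('pics/'+fn,im[:,:,::-1])
def crop(im,x0,y0,x1,y1,s,fn): save(cv2.resize(im[y0:y1,x0:x1],None,fx=s,fy=s,interpolation=cv2.INTER_CUBIC),fn)
def world(n,u,v,d):
    c=cams.camera_info(n); u,v,d=map(np.asarray,(u,v,d))
    p=np.stack([(u-c['cx'])/c['fx']*d,(v-c['cy'])/c['fy']*d,d,np.ones_like(d*1.)],-1)
    return (p@np.array(c['extrinsics']).T)[...,:3]
def onplane(n,u,v,z):
    a=world(n,u,v,1.);o=np.array(cams.camera_info(n)['extrinsics'])[:3,3]
    return o+(a-o)*(z-o[2])/(a[2]-o[2])
E
python3 - <<'E'
from h import *
for n in('scene','top'):
    im,d=grab(n); save(im,n+'1.png'); print(np.array(cams.camera_info(n)['extrinsics']).round(3).tolist(),cams.camera_info(n)['fx'])
print(env.observe())
E
```

```text
[[-0.892, 0.244, -0.381, 0.889], [0.453, 0.495, -0.742, 0.799], [0.007, -0.834, -0.552, 0.69], [0.0, 0.0, 0.0, 1.0]] 496.4955248078419
[[0.025, -0.993, 0.117, 0.346], [-0.999, -0.028, -0.025, 0.032], [0.028, -0.116, -0.993, 1.204], [0.0, 0.0, 0.0, 1.0]] 435.0368870573483
{'time_s': 0.1, 'q': array([ 5.67625554e+01,  2.18397160e+01,  7.43790128e+01,  5.69191729e-04,
        8.38573857e+01, -1.23347017e+01]), 'qvel': array([-0.01138851, -0.132044  , -0.05195252, -0.01639419,  0.08843199,
        0.07713165]), 'joint_efforts': array([ 3.24732129e-03, -4.49218440e+01, -2.31654936e+01, -1.19506008e-04,
        3.69127578e-03,  5.66740391e-05]), 'position': array([0.19609305, 0.51361194, 0.24975749]), 'tool_rot': array([[ 3.56783244e-01,  9.34186905e-01, -7.36397026e-04],
       [ 9.34186297e-01, -3.56783883e-01, -1.10570855e-03],
       [-1.29567304e-03, -2.93433727e-04, -9.99999118e-01]]), 'ft_force': array([0.06041656, 0.11557309, 0.20433325]), 'wrist_torque': array([ 0.01178074,  0.0093612 , -0.01374503]), 'grip_width': 0.08552070017388456}
```

View pics/scene1.png

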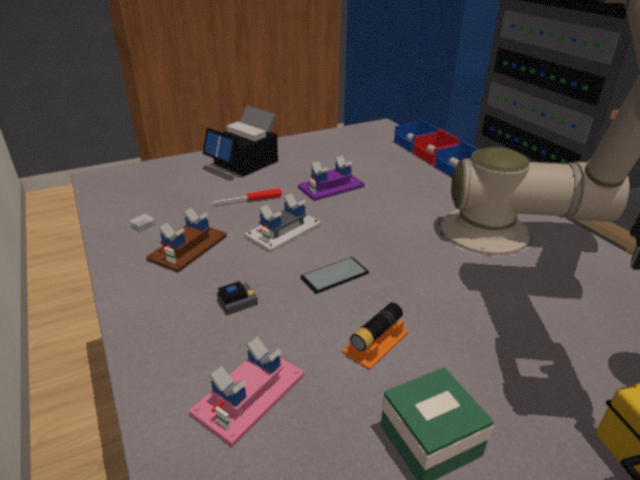

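View pics/top1.png

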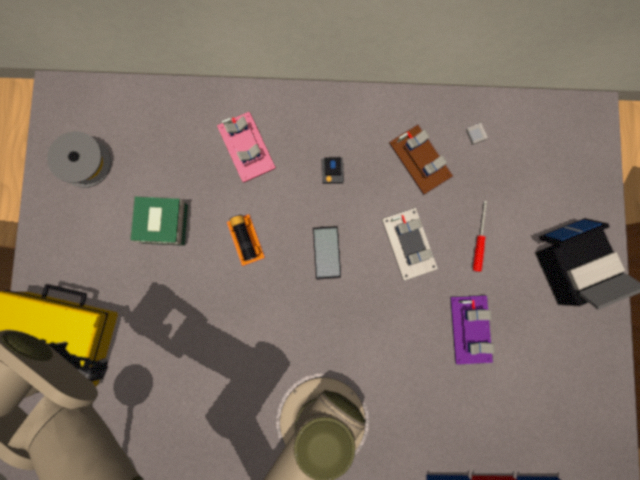

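Four fixture-like things in the top view: pink (245,147), brown (421,158), purple (472,330) and the bare aluminium one (410,243). Only the aluminium one fits. The barrel lies in the orange rest at (246,239), with its brass end up-left at (238,221). I'll confirm both in one enlarged crop.

```bash
python3 - <<'E'
from h import *
t=np.load('/tmp/top.npz');im,d=t['im'],t['d']
a=cv2.resize(im[200:290,215:280],None,fx=6,fy=6,interpolation=cv2.INTER_CUBIC)
b=cv2.resize(im[200:290,375:440],None,fx=6,fy=6,interpolation=cv2.INTER_CUBIC)
save(np.hstack([a,b]),'c1.png')
# lens: points by height above rest
H,W=d.shape;v,u=np.mgrid[:H,:W];P=world('top',u,v,d)
m=(u>215)&(u<280)&(v>200)&(v<275)&(P[...,2]>.048)&(d>0)
q=P[m];print('lens',m.sum(),q.mean(0),q.max(0));r=cv2.minAreaRect(q[:,:2].astype(np.float32)*1000);print(r)
hsv=cv2.cvtColor(im,cv2.COLOR_RGB2HSV)
m2=m&(hsv[...,2]>110);print('brass',m2.sum(),P[m2].mean(0))
# orange
mo=(u>215)&(u<280)&(v>200)&(v<275)&(P[...,2]<.02)&(hsv[...,1]>180)&(hsv[...,2]>120)
print('rest',cv2.minAreaRect(P[mo][:,:2].astype(np.float32)*1000))
mf=(u>375)&(u<445)&(v>200)&(v<290)&(P[...,2]>.007)&(d>0)
print('fix',np.median(P[mf][:,2]),cv2.minAreaRect(P[mf&(P[...,2]<.022)][:,:2].astype(np.float32)*1000))
my=mf&(P[...,2]>.066);print('yokes',my.sum(),P[my].mean(0),P[my].max(0),cv2.minAreaRect(P[my][:,:2].astype(np.float32)*1000))
ph=(u>300)&(u<350)&(v>215)&(v<290)&(hsv[...,2]<170)
E
```

```text
lens 612 [0.47631553 0.22259154 0.0607496 ] [0.53858356 0.2618008  0.06934384]
((476.8490905761719, 224.08773803710938), (121.42506408691406, 35.913150787353516), 21.48982048034668)
brass 150 [0.50738102 0.23887767 0.0594548 ]
rest ((475.81494140625, 222.9788818359375), (127.87689208984375, 63.341712951660156), 22.34733772277832)
fix 0.018832100788167216 ((473.5390625, -232.49423217773438), (241.72998046875, 189.7688751220703), 2.178422689437866)
yokes 347 [ 0.47764797 -0.23040825  0.07759908] [ 0.53609713 -0.18473456  0.09078454] ((476.83184814453125, -229.30776977539062), (107.45193481445312, 59.67613983154297), 20.097396850585938)
```

View pics/c1.png

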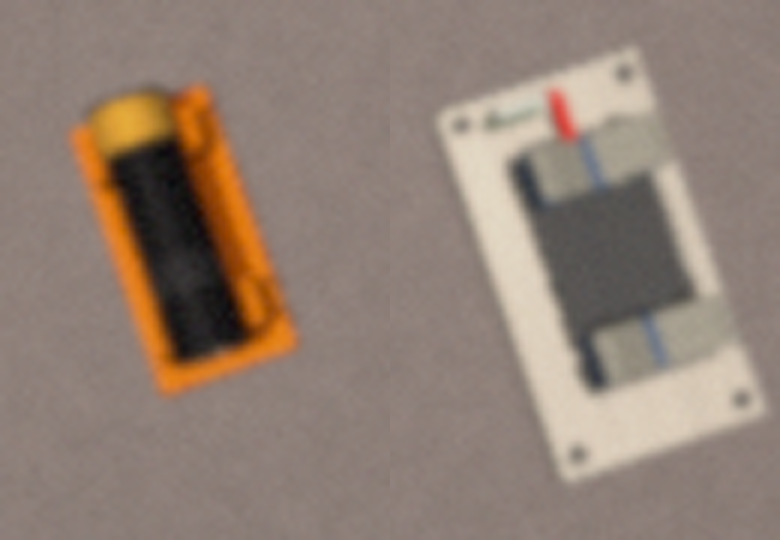

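The crop confirms both. The barrel's brass end points toward world +x, about 22°. The aluminium fixture has its index plate and red pointer at its upper (+x) end, about 20°. Next I'll refine the fixture and work out the move.

```bash
cat >> h.py <<'E'
def delta(target,ang):
    s=env.observe();R=s['tool_rot'];p=s['position']
    cur=np.degrees(np.arctan2(R[1,0],R[0,0])); t=(ang-cur+180)%360-180
    print('t',round(s['time_s'],2),'p',p.round(4),'ang',round(cur,2),'F',s['ft_force'].round(2),'w',round(s['grip_width'],4),'q6',s['q'][5].round(1))
    print('turn z total(1=.08rad):',round(-np.radians(t)/.08,2))
    w=np.asarray(target)-p; print('world d',w.round(4))
    print('xyz units now:',(R.T@w/.04).round(2))
    a=np.radians(ang);R2=np.array([[np.cos(a),np.sin(a),0],[np.sin(a),-np.cos(a),0],[0,0,-1]])
    print('xyz units after turn:',(R2.T@w/.04).round(2))
    z=R[:,2];print('tilt z',z.round(4))
E
python3 - <<'E'
from h import *
px=lambda x,y,x0,y0:(x0+x/6-.4,y0+y/6-.4)
c=[onplane('top',*px(x-390,y,375,200),.014) for x,y in((440,115),(637,48),(768,412),(567,482))]
c=np.array(c);print('base centre',c.mean(0),'sides',[np.linalg.norm(c[i]-c[(i+1)%4]).round(4) for i in range(4)])
f=(c[0]+c[1]-c[2]-c[3]);print('ang',np.degrees(np.arctan2(f[1],f[0])))
g=[onplane('top',*px(x-390,y,375,200),.060) for x,y in((595,163),(654,341))];g=np.array(g)
print('groove',g.mean(0),np.degrees(np.arctan2(*(g[0]-g[1])[1::-1])),np.linalg.norm(g[0]-g[1]))
c=np.array([onplane('top',*px(x,y,215,200),.007) for x,y in((73,131),(205,88),(298,343),(168,393))])
print('rest',c.mean(0),[np.linalg.norm(c[i]-c[(i+1)%4]).round(4) for i in range(4)]);f=(c[0]+c[1]-c[2]-c[3]);print('ang',np.degrees(np.arctan2(f[1],f[0])))
for cc in [(132,215),(185,215)]: print('carton',onplane('top',*cc,.085))
delta([.476,.223,.15],112)
E
```

```text
base centre [ 0.47663405 -0.23168757  0.014     ] sides [np.float64(0.098), np.float64(0.1783), np.float64(0.0987), np.float64(0.1781)]
ang 19.720341434076907
groove [ 0.4768143  -0.23110391  0.06      ] 18.54455289997651 0.08298513776370821
rest [0.47626955 0.22243184 0.007     ] [np.float64(0.0635), np.float64(0.1262), np.float64(0.063), np.float64(0.1291)]
ang 22.28595307834065
carton [0.52248847 0.50360737 0.085     ]
carton [0.52646814 0.36851347 0.085     ]
t 0.1 p [0.1961 0.5136 0.2498] ang 69.1 F [0.06 0.12 0.2 ] w 0.0855 q6 -12.3
turn z total(1=.08rad): -9.36
world d [ 0.2799 -0.2906 -0.0998]
xyz units now: [-4.29  9.13  2.5 ]
xyz units after turn: [-9.36  3.77  2.49]
tilt z [-7.0e-04 -1.1e-03 -1.0e+00]
```

Call:
step_arm([
  {"xyz": [0, 0, 0], "turn": [0, 0, -0.94], "gripper": 1},
  {"xyz": [0, 0, 0], "turn": [0, 0, -0.94], "gripper": 1},
  {"xyz": [0, 0, 0], "turn": [0, 0, -0.94], "gripper": 1},
  {"xyz": [0, 0, 0], "turn": [0, 0, -0.94], "gripper": 1},
  {"xyz": [0, 0, 0], "turn": [0, 0, -0.94], "gripper": 1},
  {"xyz": [0, 0, 0], "turn": [0, 0, -0.94], "gripper": 1},
  {"xyz": [0, 0, 0], "turn": [0, 0, -0.94], "gripper": 1},
  {"xyz": [0, 0, 0], "turn": [0, 0, -0.94], "gripper": 1},
  {"xyz": [0, 0, 0], "turn": [0, 0, -0.94], "gripper": 1},
  {"xyz": [0, 0, 0], "turn": [0, 0, -0.94], "gripper": 1},
])

```text
time_s: 0.93
position: [0.1961, 0.5137, 0.2499]
tool_rot: [[-0.381, 0.925, -0.001], [0.925, 0.381, -0.001], [-0.001, -0.001, -1.0]]
ft_force: [-0.3, 0.8, -0.4]
grip_width: 0.086
```

Call:
step_arm([
  {"xyz": [-0.4, 0.2, 0], "turn": [0, 0, 0], "gripper": 1},
  {"xyz": [-0.7, 0.3, 0], "turn": [0, 0, 0], "gripper": 1},
  {"xyz": [-0.8, 0.3, 0.1], "turn": [0, 0, 0], "gripper": 1},
  {"xyz": [-0.8, 0.3, 0.2], "turn": [0, 0, 0], "gripper": 1},
  {"xyz": [-0.8, 0.3, 0.2], "turn": [0, 0, 0], "gripper": 1},
  {"xyz": [-0.8, 0.3, 0.2], "turn": [0, 0, 0], "gripper": 1},
  {"xyz": [-0.8, 0.3, 0.2], "turn": [0, 0, 0], "gripper": 1},
  {"xyz": [-0.8, 0.3, 0.2], "turn": [0, 0, 0], "gripper": 1},
  {"xyz": [-0.8, 0.3, 0.2], "turn": [0, 0, 0], "gripper": 1},
  {"xyz": [-0.8, 0.3, 0.2], "turn": [0, 0, 0], "gripper": 1},
  {"xyz": [-0.8, 0.3, 0.3], "turn": [0, 0, 0], "gripper": 1},
  {"xyz": [-0.6, 0.3, 0.3], "turn": [0, 0, 0], "gripper": 1},
  {"xyz": [-0.2, 0.2, 0.3], "turn": [0, 0, 0], "gripper": 1},
  {"xyz": [0, 0, 0], "turn": [0, 0, 0], "gripper": 1},
  {"xyz": [0, 0, 0], "turn": [0, 0, 0], "gripper": 1},
])

```text
time_s: 2.18
position: [0.4704, 0.2324, 0.1538]
tool_rot: [[-0.377, 0.926, -0.002], [0.926, 0.377, -0.0], [0.0, -0.002, -1.0]]
ft_force: [-0.5, 0.4, -0.4]
grip_width: 0.0852
```

```bash
python3 - <<'E'
from h import *
delta([.4763,.2228,.047],112.2)
im,d=grab('scene');crop(im,280,190,480,340,4,'s2.png')
E
```

```text
t 2.18 p [0.4704 0.2324 0.1538] ang 112.13 F [-0.55  0.45 -0.39] w 0.0852 q6 -98.8
turn z total(1=.08rad): -0.02
world d [ 0.0059 -0.0096 -0.1068]
xyz units now: [-0.28  0.05  2.67]
xyz units after turn: [-0.28  0.05  2.67]
tilt z [-2.1e-03 -3.0e-04 -1.0e+00]
```

View pics/s2.png

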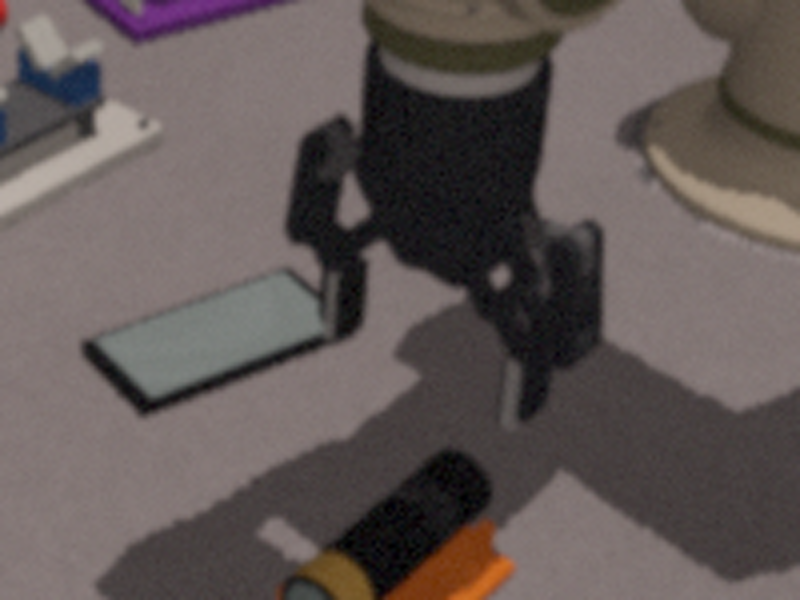

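The picture shows the open jaws above and square to the barrel, fingers at (345,300) and (530,390) in the crop. The way down is clear.

Call:
step_arm([
  {"xyz": [-0.28, 0.05, 0], "turn": [0, 0, 0], "gripper": 1},
  {"xyz": [0, 0, 0.4], "turn": [0, 0, 0], "gripper": 1},
  {"xyz": [0, 0, 0.5], "turn": [0, 0, 0], "gripper": 1},
  {"xyz": [0, 0, 0.5], "turn": [0, 0, 0], "gripper": 1},
  {"xyz": [0, 0, 0.5], "turn": [0, 0, 0], "gripper": 1},
  {"xyz": [0, 0, 0.4], "turn": [0, 0, 0], "gripper": 1},
  {"xyz": [0, 0, 0.3], "turn": [0, 0, 0], "gripper": 1},
  {"xyz": [0, 0, 0.05], "turn": [0, 0, 0], "gripper": 1},
  {"xyz": [0, 0, 0], "turn": [0, 0, 0], "gripper": 1},
  {"xyz": [0, 0, 0], "turn": [0, 0, 0], "gripper": 1},
])

```text
time_s: 3.07
position: [0.4772, 0.2232, 0.0493]
tool_rot: [[-0.378, 0.926, 0.002], [0.926, 0.378, 0.0], [-0.0, 0.002, -1.0]]
ft_force: [0.1, -0.6, 0.5]
grip_width: 0.0852
```

```bash
python3 -c "
from h import *
delta([.4763,.2228,.047],112.2)"
```

```text
t 3.07 p [0.4772 0.2232 0.0493] ang 112.21 F [ 0.11 -0.6   0.48] w 0.0852 q6 -100.0
turn z total(1=.08rad): 0.0
world d [-0.0009 -0.0004 -0.0023]
xyz units now: [-0.   -0.02  0.06]
xyz units after turn: [-0.   -0.02  0.06]
tilt z [ 1.6e-03  3.0e-04 -1.0e+00]
```

Call:
step_arm([
  {"xyz": [0, -0.02, 0.06], "turn": [0, 0, 0], "gripper": 0.3},
  {"xyz": [0, 0, 0], "turn": [0, 0, 0], "gripper": 0.1},
  {"xyz": [0, 0, 0], "turn": [0, 0, 0], "gripper": -0.1},
  {"xyz": [0, 0, 0], "turn": [0, 0, 0], "gripper": -0.3},
  {"xyz": [0, 0, 0], "turn": [0, 0, 0], "gripper": -1},
  {"xyz": [0, 0, 0], "turn": [0, 0, 0], "gripper": -1},
  {"xyz": [0, 0, 0], "turn": [0, 0, 0], "gripper": -1},
  {"xyz": [0, 0, 0], "turn": [0, 0, 0], "gripper": -1},
  {"xyz": [0, 0, 0], "turn": [0, 0, 0], "gripper": -1},
  {"xyz": [0, 0, 0], "turn": [0, 0, 0], "gripper": -1},
], squeeze=30)

```text
time_s: 3.9
position: [0.4761, 0.2228, 0.0463]
tool_rot: [[-0.378, 0.926, 0.001], [0.926, 0.378, 0.0], [-0.0, 0.001, -1.0]]
ft_force: [-1.6, 0.2, 5.1]
grip_width: 0.0351
```

```bash
python3 -c "
from h import *
delta([.4763,.2228,.047],112.2)"
```

```text
t 3.9 p [0.4761 0.2228 0.0463] ang 112.19 F [-1.62  0.17  5.13] w 0.0351 q6 -100.0
turn z total(1=.08rad): -0.0
world d [0.0002 0.     0.0007]
xyz units now: [-0.    0.   -0.02]
xyz units after turn: [-0.    0.   -0.02]
tilt z [ 5.e-04  2.e-04 -1.e+00]
```

Gripped at 35 mm. I'll lift a little and look for slip or tilt.

Call:
step_arm([
  {"xyz": [0, 0, -0.1], "turn": [0, 0, 0], "gripper": -1},
  {"xyz": [0, 0, -0.3], "turn": [0, 0, 0], "gripper": -1},
  {"xyz": [0, 0, -0.5], "turn": [0, 0, 0], "gripper": -1},
  {"xyz": [0, 0, -0.6], "turn": [0, 0, 0], "gripper": -1},
  {"xyz": [0, 0, -0.6], "turn": [0, 0, 0], "gripper": -1},
  {"xyz": [0, 0, -0.6], "turn": [0, 0, 0], "gripper": -1},
  {"xyz": [0, 0, -0.5], "turn": [0, 0, 0], "gripper": -1},
  {"xyz": [0, 0, -0.3], "turn": [0, 0, 0], "gripper": -1},
  {"xyz": [0, 0, 0], "turn": [0, 0, 0], "gripper": -1},
  {"xyz": [0, 0, 0], "turn": [0, 0, 0], "gripper": -1},
], squeeze=50)

```text
time_s: 4.73
position: [0.4759, 0.2226, 0.1856]
tool_rot: [[-0.378, 0.926, -0.0], [0.926, 0.378, -0.0], [-0.0, -0.0, -1.0]]
ft_force: [0.4, -0.7, -2.5]
grip_width: 0.0348
```

```bash
python3 - <<'E'
from h import *
delta([.4767,-.2314,.18],109.7)
im,d=grab('scene');crop(im,300,180,480,315,4,'s3.png')
E
```

```text
t 4.73 p [0.4759 0.2226 0.1856] ang 112.18 F [ 0.4  -0.74 -2.48] w 0.0348 q6 -100.0
turn z total(1=.08rad): 0.54
world d [ 0.0008 -0.454  -0.0056]
xyz units now: [-10.52  -4.27   0.14]
xyz units after turn: [-10.69  -3.81   0.14]
tilt z [-1.e-04 -1.e-04 -1.e+00]
```

View pics/s3.png

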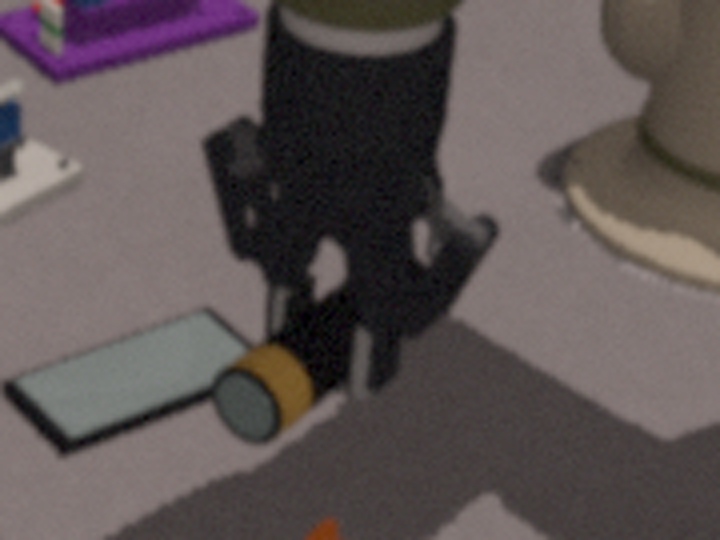

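The barrel is held cleanly, brass ring at (265,385) in the crop. I'll carry it over the fixture.

Call:
step_arm([
  {"xyz": [0, 0, 0], "turn": [0, 0, 0.54], "gripper": -1},
  {"xyz": [-0.3, -0.1, 0], "turn": [0, 0, 0], "gripper": -1},
  {"xyz": [-0.5, -0.2, 0], "turn": [0, 0, 0], "gripper": -1},
  {"xyz": [-0.7, -0.25, 0], "turn": [0, 0, 0], "gripper": -1},
  {"xyz": [-0.7, -0.25, 0], "turn": [0, 0, 0], "gripper": -1},
  {"xyz": [-0.7, -0.25, 0], "turn": [0, 0, 0], "gripper": -1},
  {"xyz": [-0.7, -0.25, 0], "turn": [0, 0, 0], "gripper": -1},
  {"xyz": [-0.7, -0.25, 0], "turn": [0, 0, 0], "gripper": -1},
  {"xyz": [-0.7, -0.25, 0], "turn": [0, 0, 0], "gripper": -1},
  {"xyz": [-0.7, -0.25, 0], "turn": [0, 0, 0], "gripper": -1},
  {"xyz": [-0.7, -0.25, 0], "turn": [0, 0, 0], "gripper": -1},
  {"xyz": [-0.7, -0.25, 0], "turn": [0, 0, 0], "gripper": -1},
  {"xyz": [-0.7, -0.25, 0], "turn": [0, 0, 0], "gripper": -1},
  {"xyz": [-0.7, -0.25, 0], "turn": [0, 0, 0], "gripper": -1},
  {"xyz": [-0.7, -0.25, 0], "turn": [0, 0, 0], "gripper": -1},
  {"xyz": [-0.5, -0.2, 0], "turn": [0, 0, 0], "gripper": -1},
  {"xyz": [-0.29, -0.31, 0], "turn": [0, 0, 0], "gripper": -1},
  {"xyz": [0, 0, 0], "turn": [0, 0, 0], "gripper": -1},
  {"xyz": [0, 0, 0], "turn": [0, 0, 0], "gripper": -1},
  {"xyz": [0, 0, 0], "turn": [0, 0, 0], "gripper": -1},
])

```text
time_s: 6.45
position: [0.4669, -0.2045, 0.1853]
tool_rot: [[-0.337, 0.941, -0.001], [0.941, 0.337, 0.001], [0.001, -0.001, -1.0]]
ft_force: [-0.7, -0.1, -2.5]
grip_width: 0.0345
```

```bash
python3 - <<'E'
from h import *
delta([.4767,-.2314,.10],109.7)
im,d=grab('scene');crop(im,200,120,360,260,4,'s4.png')
t,td=grab('top')
cv2.imwrite('/tmp/x.png',t)
E
```

```text
t 6.45 p [ 0.4669 -0.2045  0.1853] ang 109.72 F [-0.72 -0.07 -2.5 ] w 0.0345 q6 -146.7
turn z total(1=.08rad): 0.0
world d [ 0.0098 -0.0269 -0.0853]
xyz units now: [-0.72  0.    2.13]
xyz units after turn: [-0.72  0.    2.13]
tilt z [-0.0012  0.0011 -1.    ]
```

View pics/s4.png

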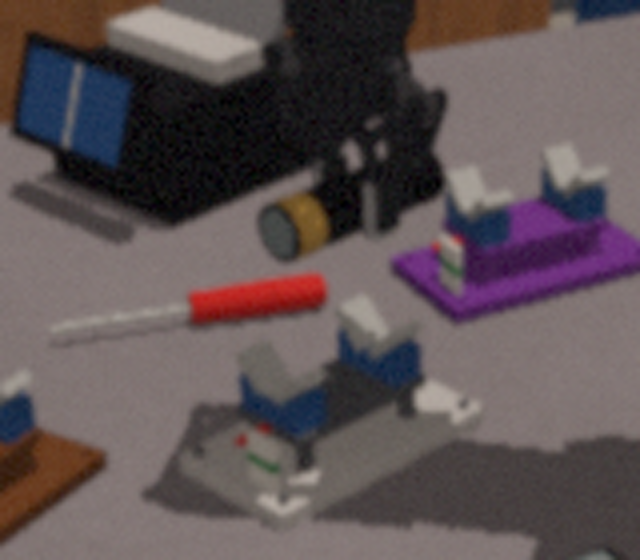

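Ring end faces the index-plate end of the aluminium fixture, visible at (265,460) in the crop, with the pointer up. I'll correct the offset and go down to just above seating.

Call:
step_arm([
  {"xyz": [-0.3, 0, 0], "turn": [0, 0, 0], "gripper": -1},
  {"xyz": [-0.3, 0, 0], "turn": [0, 0, 0], "gripper": -1},
  {"xyz": [-0.12, 0, 0.2], "turn": [0, 0, 0], "gripper": -1},
  {"xyz": [0, 0, 0.4], "turn": [0, 0, 0], "gripper": -1},
  {"xyz": [0, 0, 0.4], "turn": [0, 0, 0], "gripper": -1},
  {"xyz": [0, 0, 0.4], "turn": [0, 0, 0], "gripper": -1},
  {"xyz": [0, 0, 0.4], "turn": [0, 0, 0], "gripper": -1},
  {"xyz": [0, 0, 0.2], "turn": [0, 0, 0], "gripper": -1},
  {"xyz": [0, 0, 0.1], "turn": [0, 0, 0], "gripper": -1},
  {"xyz": [0, 0, 0], "turn": [0, 0, 0], "gripper": -1},
  {"xyz": [0, 0, 0], "turn": [0, 0, 0], "gripper": -1},
  {"xyz": [0, 0, 0], "turn": [0, 0, 0], "gripper": -1},
])

```text
time_s: 7.55
position: [0.4774, -0.2323, 0.1027]
tool_rot: [[-0.337, 0.941, 0.001], [0.941, 0.337, -0.001], [-0.001, 0.001, -1.0]]
ft_force: [-0.2, -0.1, -1.9]
grip_width: 0.0346
```

```bash
python3 - <<'E'
from h import *
delta([.4767,-.2314,.0865],109.7)
E
```

```text
t 7.55 p [ 0.4774 -0.2323  0.1027] ang 109.71 F [-0.17 -0.15 -1.92] w 0.0346 q6 -148.4
turn z total(1=.08rad): 0.0
world d [-0.0007  0.0009 -0.0162]
xyz units now: [ 0.03 -0.01  0.4 ]
xyz units after turn: [ 0.03 -0.01  0.41]
tilt z [ 0.0012 -0.001  -1.    ]
```

Call:
step_arm([
  {"xyz": [0.02, 0, 0.1], "turn": [0, 0, 0], "gripper": -1},
  {"xyz": [0, 0, 0.1], "turn": [0, 0, 0], "gripper": -1},
  {"xyz": [0, 0, 0.08], "turn": [0, 0, 0], "gripper": -1},
  {"xyz": [0, 0, 0.05], "turn": [0, 0, 0], "gripper": -1},
  {"xyz": [0, 0, 0], "turn": [0, 0, 0], "gripper": -1},
  {"xyz": [0, 0, 0], "turn": [0, 0, 0], "gripper": -1},
  {"xyz": [0, 0, 0], "turn": [0, 0, 0], "gripper": -1},
  {"xyz": [0, 0, 0], "turn": [0, 0, 0], "gripper": -1},
])

```text
time_s: 8.22
position: [0.4767, -0.2311, 0.0887]
tool_rot: [[-0.337, 0.941, -0.0], [0.941, 0.337, 0.0], [0.0, -0.0, -1.0]]
ft_force: [-1.9, 1.4, -1.3]
grip_width: 0.0346
```

Call:
step_arm([
  {"xyz": [0, 0, 0.03], "turn": [0, 0, 0], "gripper": -1},
  {"xyz": [0, 0, 0], "turn": [0, 0, 0], "gripper": -1},
  {"xyz": [0, 0, 0], "turn": [0, 0, 0], "gripper": -1},
  {"xyz": [0, 0, 0], "turn": [0, 0, 0], "gripper": -1},
])

```text
time_s: 8.55
position: [0.4767, -0.2311, 0.0876]
tool_rot: [[-0.337, 0.941, -0.0], [0.941, 0.337, 0.0], [0.0, -0.0, -1.0]]
ft_force: [-2.7, 3.2, 2.3]
grip_width: 0.035
```

```bash
python3 - <<'E'
from h import *
delta([.4767,-.2314,.0865],109.7);print(env.observe()['wrist_torque'])
E
```

```text
t 8.55 p [ 0.4767 -0.2311  0.0876] ang 109.71 F [-2.66  3.18  2.26] w 0.035 q6 -148.4
turn z total(1=.08rad): 0.0
world d [ 0.     -0.0003 -0.0011]
xyz units now: [-0.01 -0.    0.03]
xyz units after turn: [-0.01 -0.    0.03]
tilt z [-2.e-04  2.e-04 -1.e+00]
[0.46104148 0.37529811 0.01831305]
```

Contact came on the −y flank first, with a lateral force of about 4 N along tool +x. I'll shift about 1.6 mm that way.

Call:
step_arm([
  {"xyz": [0.02, 0, 0], "turn": [0, 0, 0], "gripper": -1},
  {"xyz": [0.02, 0, 0], "turn": [0, 0, 0], "gripper": -1},
  {"xyz": [0, 0, 0], "turn": [0, 0, 0], "gripper": -1},
  {"xyz": [0, 0, 0], "turn": [0, 0, 0], "gripper": -1},
])

```text
time_s: 8.88
position: [0.4764, -0.2298, 0.0874]
tool_rot: [[-0.337, 0.941, 0.0], [0.941, 0.337, -0.0], [-0.0, 0.0, -1.0]]
ft_force: [0.7, 0.3, -1.3]
grip_width: 0.0344
```

Call:
step_arm([
  {"xyz": [0, 0, 0.02], "turn": [0, 0, 0], "gripper": -1},
  {"xyz": [0, 0, 0], "turn": [0, 0, 0], "gripper": -1},
  {"xyz": [0, 0, 0], "turn": [0, 0, 0], "gripper": -1},
  {"xyz": [0, 0, 0], "turn": [0, 0, 0], "gripper": -1},
])

```text
time_s: 9.22
position: [0.4764, -0.2298, 0.0869]
tool_rot: [[-0.337, 0.941, 0.0], [0.941, 0.337, -0.0], [-0.0, 0.0, -1.0]]
ft_force: [0.4, 0.6, 1.0]
grip_width: 0.0346
```

```bash
python3 - <<'E'
from h import *
delta([.4767,-.2314,.0865],109.7);s=env.observe();print((s['tool_rot'].T@s['ft_force']).round(2),s['wrist_torque'])
E
```

```text
t 9.22 p [ 0.4764 -0.2298  0.0869] ang 109.71 F [0.43 0.6  1.02] w 0.0346 q6 -148.3
turn z total(1=.08rad): 0.0
world d [ 0.0003 -0.0016 -0.0004]
xyz units now: [-0.04 -0.01  0.01]
xyz units after turn: [-0.04 -0.01  0.01]
tilt z [ 5.e-04 -3.e-04 -1.e+00]
[ 0.42  0.61 -1.02] [ 0.0311721  -0.04728364  0.01824387]
```

Forces are nearly symmetric now. I'll release so the barrel seats itself, rise clear, and look.

Call:
step_arm([
  {"xyz": [0, 0, 0.01], "turn": [0, 0, 0], "gripper": -1},
  {"xyz": [0, 0, 0], "turn": [0, 0, 0], "gripper": -0.1},
  {"xyz": [0, 0, 0], "turn": [0, 0, 0], "gripper": 0},
  {"xyz": [0, 0, 0], "turn": [0, 0, 0], "gripper": 0.2},
  {"xyz": [0, 0, 0], "turn": [0, 0, 0], "gripper": 0.3},
  {"xyz": [0, 0, 0], "turn": [0, 0, 0], "gripper": 0.3},
  {"xyz": [0, 0, 0], "turn": [0, 0, 0], "gripper": 0.3},
  {"xyz": [0, 0, 0], "turn": [0, 0, 0], "gripper": 0.3},
  {"xyz": [0, 0, -0.2], "turn": [0, 0, 0], "gripper": 0.3},
  {"xyz": [0, 0, -0.4], "turn": [0, 0, 0], "gripper": 0.3},
  {"xyz": [0, 0, -0.5], "turn": [0, 0, 0], "gripper": 0.3},
  {"xyz": [0, 0, -0.5], "turn": [0, 0, 0], "gripper": 0.3},
  {"xyz": [0, 0, -0.4], "turn": [0, 0, 0], "gripper": 0.3},
  {"xyz": [0, 0, 0], "turn": [0, 0, 0], "gripper": 0.3},
  {"xyz": [0, 0, 0], "turn": [0, 0, 0], "gripper": 0.3},
])

```text
time_s: 10.47
position: [0.4764, -0.2298, 0.1671]
tool_rot: [[-0.337, 0.941, 0.001], [0.941, 0.337, -0.001], [-0.002, 0.001, -1.0]]
ft_force: [0.6, 0.3, -0.8]
grip_width: 0.0555
```

```bash
python3 - <<'E'
from h import *
delta([.4764,-.2298,.13],109.7)
im,d=grab('scene');t,td=grab('top')
a=cv2.resize(im[185:265,235:335],(600,480),interpolation=cv2.INTER_CUBIC)
b=cv2.resize(t[195:285,375:450],(200,240),interpolation=cv2.INTER_CUBIC)
o=np.zeros((480,800,3),np.uint8);o[:,:600]=a;o[:240,600:]=b;save(o,'s5.png')
E
```

```text
t 10.47 p [ 0.4764 -0.2298  0.1671] ang 109.71 F [ 0.6   0.25 -0.77] w 0.0555 q6 -148.3
turn z total(1=.08rad): 0.0
world d [ 0.      0.     -0.0371]
xyz units now: [ 0.   -0.    0.93]
xyz units after turn: [-0.    0.    0.93]
tilt z [ 0.0014 -0.0011 -1.    ]
```

View pics/s5.png

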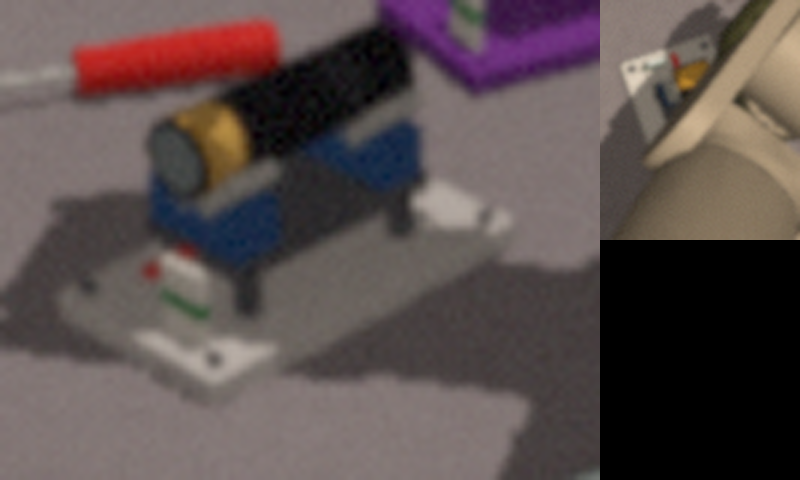

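The barrel lies level in both yokes, ring toward the index plate, with the front face at (180,165) and the pointer up at (150,270) in the crop. Now an axial-centring check from depth.

```bash
python3 - <<'E'
from h import *
t=np.load('/tmp/scene.npz');im,d=t['im'],t['d']
C=[onplane('scene',235+x/6-.4,185+y/6-.4,.014) for x,y in((60,305),(213,400),(515,215))]
print(np.array(C).round(4)); c=(C[0]+C[2])/2;f=C[1]-C[2];a=np.arctan2(f[1],f[0]);print('scene base centre',c,np.degrees(a),np.linalg.norm(f))
H,W=d.shape;v,u=np.mgrid[:H,:W];P=world('scene',u,v,d)
ax=np.array([np.cos(np.radians(19.7)),np.sin(np.radians(19.7))])
for nm,ctr in(('top',np.array([.4767,-.2314])),('scene',c[:2])):
    r=P[...,:2]-ctr; s=r@ax; l=r@np.array([-ax[1],ax[0]])
    m=(u>235)&(u<335)&(v>185)&(v<265)&(P[...,2]>.088)&(P[...,2]<.12)&(abs(l)<.03)&(d>0)
    print(nm,m.sum(),np.percentile(s[m],[0,1,3,50,97,99,100]).round(4),'zmax',np.percentile(P[...,2][m],[50,98]))
# end face centre (crop 180,165) and rear top edge
fp=[onplane('scene',235+180/6-.4,185+160/6-.4,.085)];print('front face centre along', ((fp[0][:2]-c[:2])@ax), ((fp[0][:2]-np.array([.4767,-.2314]))@ax))
E
```

```text
[[ 0.5815 -0.2339  0.014 ]
 [ 0.5503 -0.1391  0.014 ]
 [ 0.376  -0.2153  0.014 ]]
scene base centre [ 0.47878683 -0.22459092  0.014     ] 23.615746093826836 0.19019741560558
top 435 [-0.059  -0.0561 -0.0523  0.0118  0.0638  0.0645  0.0673] zmax [0.09843693 0.1036883 ]
scene 435 [-0.0633 -0.0603 -0.0565  0.0075  0.0595  0.0602  0.063 ] zmax [0.09843693 0.1036883 ]
front face centre along 0.05645136784368452 0.06071136922822934
```

```bash
python3 - <<'E'
from h import *
t=np.load('/tmp/scene.npz');im,d=t['im'],t['d']
H,W=d.shape;v,u=np.mgrid[:H,:W];P=world('scene',u,v,d)
ax=np.array([np.cos(np.radians(19.7)),np.sin(np.radians(19.7))])
r=P[...,:2]-np.array([.4767,-.2314]);s=r@ax;l=r@np.array([-ax[1],ax[0]]);z=P[...,2]
w=(u>235)&(u<335)&(v>185)&(v<265)&(d>0)
blue=w&(z>.05)&(z<.085)&(l>.018)&(l<.04)
print('yoke side',np.histogram(s[blue],np.arange(-.07,.0701,.004)))
top=w&(z>.094)&(abs(l)<.03);print('barrel',np.histogram(s[top],np.arange(-.07,.0701,.004))[0])
for a,b in((-.05,-.03),(-.02,.02),(.03,.05)):
    m=top&(s>a)&(s<b)&(z>.099);print(a,'z',np.percentile(z[m],[50,90]).round(4),'l',np.median(l[m]).round(4))
E
```

```text
yoke side (array([ 0,  0,  0,  0,  6, 12, 19, 11, 20,  9, 36,  5,  4,  2,  3,  1,  2,
        5,  0,  3,  2,  5,  1,  3,  2,  4, 16, 13, 19, 17, 23, 32,  9,  2,
        0]), array([-0.07 , -0.066, -0.062, -0.058, -0.054, -0.05 , -0.046, -0.042,
       -0.038, -0.034, -0.03 , -0.026, -0.022, -0.018, -0.014, -0.01 ,
       -0.006, -0.002,  0.002,  0.006,  0.01 ,  0.014,  0.018,  0.022,
        0.026,  0.03 ,  0.034,  0.038,  0.042,  0.046,  0.05 ,  0.054,
        0.058,  0.062,  0.066,  0.07 ]))
barrel [ 0  0  1  4 11  9  8 13  9  9 11 11  9  9  8 12  8 11  9 11 11 10 10 10
 11 12 10  9 12  9 13 11 17 17  2]
-0.05 z [0.1022 0.1035] l 0.0065
-0.02 z [0.1017 0.1033] l 0.006
0.03 z [0.102  0.1036] l 0.0054
```

In the same camera frame the yokes span −52..58 mm and the barrel −57..65 mm. So it is axially centred to about 1 mm, and the top height is equal at both ends. Now I'll shut the fingers and press from above at the middle.

Call:
step_arm([
  {"xyz": [0, 0, 0], "turn": [0, 0, 0], "gripper": -1},
  {"xyz": [0, 0, 0], "turn": [0, 0, 0], "gripper": -1},
  {"xyz": [0, 0, 0], "turn": [0, 0, 0], "gripper": -1},
  {"xyz": [0, 0, 0], "turn": [0, 0, 0], "gripper": -1},
  {"xyz": [0, 0, 0], "turn": [0, 0, 0], "gripper": -1},
  {"xyz": [0, 0, 0], "turn": [0, 0, 0], "gripper": -1},
  {"xyz": [0, 0, 0], "turn": [0, 0, 0], "gripper": -1},
  {"xyz": [0, 0, 0.2], "turn": [0, 0, 0], "gripper": -1},
  {"xyz": [0, 0, 0.3], "turn": [0, 0, 0], "gripper": -1},
  {"xyz": [0, 0, 0.3], "turn": [0, 0, 0], "gripper": -1},
  {"xyz": [0, 0, 0.15], "turn": [0, 0, 0], "gripper": -1},
  {"xyz": [0, 0, 0.05], "turn": [0, 0, 0], "gripper": -1},
  {"xyz": [0, 0, 0], "turn": [0, 0, 0], "gripper": -1},
  {"xyz": [0, 0, 0], "turn": [0, 0, 0], "gripper": -1},
  {"xyz": [0, 0, 0], "turn": [0, 0, 0], "gripper": -1},
  {"xyz": [0, 0, 0], "turn": [0, 0, 0], "gripper": -1},
])

```text
time_s: 11.9
position: [0.4764, -0.2299, 0.1268]
tool_rot: [[-0.337, 0.941, 0.001], [0.941, 0.337, -0.001], [-0.001, 0.001, -1.0]]
ft_force: [-0.8, 0.7, 0.3]
grip_width: 0.0002
```

Call:
step_arm([
  {"xyz": [0, 0, 0.05], "turn": [0, 0, 0], "gripper": -1},
  {"xyz": [0, 0, 0], "turn": [0, 0, 0], "gripper": -1},
  {"xyz": [0, 0, 0], "turn": [0, 0, 0], "gripper": -1},
  {"xyz": [0, 0, 0], "turn": [0, 0, 0], "gripper": -1},
])

```text
time_s: 12.23
position: [0.4763, -0.2297, 0.1244]
tool_rot: [[-0.337, 0.941, 0.0], [0.941, 0.337, -0.0], [-0.0, 0.0, -1.0]]
ft_force: [0.5, -0.1, -0.2]
grip_width: 0.0001
```

Call:
step_arm([
  {"xyz": [0, 0, 0.05], "turn": [0, 0, 0], "gripper": -1},
  {"xyz": [0, 0, 0], "turn": [0, 0, 0], "gripper": -1},
  {"xyz": [0, 0, 0], "turn": [0, 0, 0], "gripper": -1},
  {"xyz": [0, 0, 0], "turn": [0, 0, 0], "gripper": -1},
])

```text
time_s: 12.57
position: [0.4762, -0.2297, 0.1223]
tool_rot: [[-0.337, 0.941, -0.0], [0.941, 0.337, 0.0], [0.0, -0.0, -1.0]]
ft_force: [0.5, -0.4, -0.4]
grip_width: 0.0002
```

Call:
step_arm([
  {"xyz": [0, 0, 0.03], "turn": [0, 0, 0], "gripper": -1},
  {"xyz": [0, 0, 0], "turn": [0, 0, 0], "gripper": -1},
  {"xyz": [0, 0, 0], "turn": [0, 0, 0], "gripper": -1},
  {"xyz": [0, 0, 0], "turn": [0, 0, 0], "gripper": -1},
])

```text
time_s: 12.9
position: [0.4763, -0.2298, 0.1212]
tool_rot: [[-0.337, 0.941, 0.0], [0.941, 0.337, -0.0], [-0.0, 0.0, -1.0]]
ft_force: [-0.1, -0.0, 1.4]
grip_width: 0.0
```

Call:
step_arm([
  {"xyz": [0, 0, 0.03], "turn": [0, 0, 0], "gripper": -1},
  {"xyz": [0, 0, 0], "turn": [0, 0, 0], "gripper": -1},
  {"xyz": [0, 0, 0], "turn": [0, 0, 0], "gripper": -1},
  {"xyz": [0, 0, 0], "turn": [0, 0, 0], "gripper": -1},
])

```text
time_s: 13.23
position: [0.4763, -0.2298, 0.12]
tool_rot: [[-0.337, 0.941, 0.0], [0.941, 0.337, -0.0], [-0.0, 0.0, -1.0]]
ft_force: [0.5, 0.5, 3.0]
grip_width: -0.0001
```

Call:
step_arm([
  {"xyz": [0, 0, 0.03], "turn": [0, 0, 0], "gripper": -1},
  {"xyz": [0, 0, 0], "turn": [0, 0, 0], "gripper": -1},
  {"xyz": [0, 0, 0], "turn": [0, 0, 0], "gripper": -1},
  {"xyz": [0, 0, 0], "turn": [0, 0, 0], "gripper": -1},
])

```text
time_s: 13.57
position: [0.4763, -0.2298, 0.1188]
tool_rot: [[-0.337, 0.941, 0.0], [0.941, 0.337, -0.0], [-0.0, 0.0, -1.0]]
ft_force: [-0.0, 0.5, 4.4]
grip_width: -0.0001
```

Call:
step_arm([
  {"xyz": [0, 0, 0.03], "turn": [0, 0, 0], "gripper": -1},
  {"xyz": [0, 0, 0], "turn": [0, 0, 0], "gripper": -1},
  {"xyz": [0, 0, 0], "turn": [0, 0, 0], "gripper": -1},
  {"xyz": [0, 0, 0], "turn": [0, 0, 0], "gripper": -1},
])

```text
time_s: 13.9
position: [0.4763, -0.2298, 0.1176]
tool_rot: [[-0.337, 0.941, 0.0], [0.941, 0.337, -0.0], [-0.0, 0.0, -1.0]]
ft_force: [-0.1, -0.1, 5.1]
grip_width: 0.0001
```

Call:
step_arm([
  {"xyz": [0, 0, 0.03], "turn": [0, 0, 0], "gripper": -1},
  {"xyz": [0, 0, 0], "turn": [0, 0, 0], "gripper": -1},
  {"xyz": [0, 0, 0], "turn": [0, 0, 0], "gripper": -1},
  {"xyz": [0, 0, 0], "turn": [0, 0, 0], "gripper": -1},
])

```text
time_s: 14.23
position: [0.4763, -0.2298, 0.1164]
tool_rot: [[-0.337, 0.941, 0.0], [0.941, 0.337, -0.0], [-0.0, 0.0, -1.0]]
ft_force: [-1.0, 1.0, 5.5]
grip_width: -0.0006
```

Call:
step_arm([
  {"xyz": [0, 0, 0.03], "turn": [0, 0, 0], "gripper": -1},
  {"xyz": [0, 0, 0], "turn": [0, 0, 0], "gripper": -1},
  {"xyz": [0, 0, 0], "turn": [0, 0, 0], "gripper": -1},
  {"xyz": [0, 0, 0], "turn": [0, 0, 0], "gripper": -1},
])

```text
time_s: 14.57
position: [0.4763, -0.2298, 0.1153]
tool_rot: [[-0.337, 0.941, 0.0], [0.941, 0.337, -0.0], [-0.0, 0.0, -1.0]]
ft_force: [-0.5, 1.0, 5.3]
grip_width: 0.0001
```

```bash
python3 - <<'E'
from h import *
im,d=grab('scene')
crop(im,240,195,310,250,10,'s6.png')
s=env.observe();print(s['position'],s['ft_force'],s['wrist_torque'])
E
```

```text
[ 0.47628942 -0.22977789  0.11528984] [0.14341301 0.07012129 6.38482163] [0.10665267 0.06786646 0.01613662]
```

View pics/s6.png

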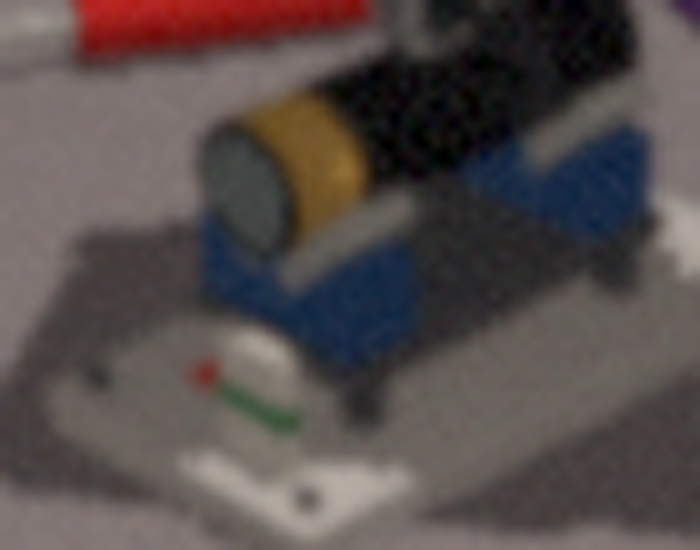

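The pointer at (205,373) is about level with the green band's line, which runs (215,388) to (297,425), perhaps a hair above it. I'll get the depth more finely from image registration against the unpressed crop, plus averaged force.

```bash
python3 - <<'E'
from h import *
F=[];I=[]
for i in range(8):
    im,d=cams.get_image('scene');I.append(im.astype(np.float32));F.append(env.observe()['ft_force'][2])
A=np.mean(I,0);np.save('/tmp/A.npy',A)
print('F',np.mean(F).round(2),np.std(F).round(2),env.observe()['position'])
o=cv2.imread('pics/s5.png')[:,:600,::-1].astype(np.float32)
n=cv2.resize(A[185:265,235:335],(600,480),interpolation=cv2.INTER_CUBIC)
g=lambda x:cv2.GaussianBlur(cv2.cvtColor(x/255,cv2.COLOR_RGB2GRAY),(0,0),4)
O,N=g(o),g(n)
def best(x0,y0,x1,y1):
    M=np.eye(2,3,dtype=np.float32)
    cc,M=cv2.findTransformECC(O[y0:y1,x0:x1],N,np.array([[1,0,x0],[0,1,y0]],np.float32),cv2.MOTION_TRANSLATION,(3,200,1e-6))
    return (M[:,2]-[x0,y0])/6,cc
c=cams.camera_info('scene');E=np.linalg.inv(c['extrinsics'])
def pr(p): q=E@np.r_[p,1];return np.array([c['fx']*q[0]/q[2],c['fy']*q[1]/q[2]])
for nm,b,p in(('ring',(140,90,260,215),[.53,-.21,.085]),('frontyoke',(150,150,300,270),[.52,-.2,.07]),('rearyoke',(310,85,425,190),[.43,-.22,.07]),('base',(60,280,300,400),None)):
    s,cc=best(*b)
    k=(pr(np.array(p)-[0,0,.001])-pr(p)) if p else None
    print(nm,s.round(2),round(cc,3),'mm' if p else '',(s[1]/k[1]).round(2) if p else '')
def red(x): 
    h=x[...,0]-np.maximum(x[...,1],x[...,2]);h=np.clip(h-25,0,None);s=h[225:320,120:215];y,xx=np.mgrid[225:320,120:215];return (s*xx).sum()/s.sum()/6,(s*y).sum()/s.sum()/6,s.sum()
print(red(o),red(n))
E
```

```text
F 5.77 0.52 [ 0.47628969 -0.22977448  0.11529499]
ring [-0.    2.63] 0.911 mm 7.41
frontyoke [0.65 1.58] 0.943 mm 4.52
rearyoke [-0.12  2.44] 0.993 mm 7.13
base [ 0.01 -0.02] 0.985  
(np.float64(27.446680757037182), np.float64(43.92658596727191), np.float32(10409.0)) (np.float64(25.445605006644655), np.float64(47.322105435465055), np.float32(4490.8096))
```

Estimates of the press: ring 7.4 mm, rear yoke 7.1 mm, TCP travel from contact 6.7 mm, while the 5.8 N force hints slightly less. I'll go 0.3 mm further, settle, and verify.

Call:
step_arm([
  {"xyz": [0, 0, 0.008], "turn": [0, 0, 0], "gripper": -1},
  {"xyz": [0, 0, 0], "turn": [0, 0, 0], "gripper": -1},
  {"xyz": [0, 0, 0], "turn": [0, 0, 0], "gripper": -1},
  {"xyz": [0, 0, 0], "turn": [0, 0, 0], "gripper": -1},
  {"xyz": [0, 0, 0], "turn": [0, 0, 0], "gripper": -1},
  {"xyz": [0, 0, 0], "turn": [0, 0, 0], "gripper": -1},
])

```text
time_s: 15.52
position: [0.4763, -0.2298, 0.115]
tool_rot: [[-0.337, 0.941, 0.0], [0.941, 0.337, -0.0], [-0.0, 0.0, -1.0]]
ft_force: [-0.1, 0.8, 5.6]
grip_width: -0.0003
```

```bash
python3 - <<'E'
from h import *
F=[];I=[]
for i in range(16):
    im,d=cams.get_image('scene');I.append(im.astype(np.float32));F.append(env.observe()['ft_force'])
A=np.mean(I,0).astype(np.uint8)
crop(A,250,185,310,245,10,'s7.png')
print('F',np.mean(F,0).round(2),env.observe()['position'],env.observe()['time_s'])
E
```

```text
F [-0.33  0.35  5.9 ] [ 0.47628376 -0.22977582  0.11498196] 16.3167
```

View pics/s7.png

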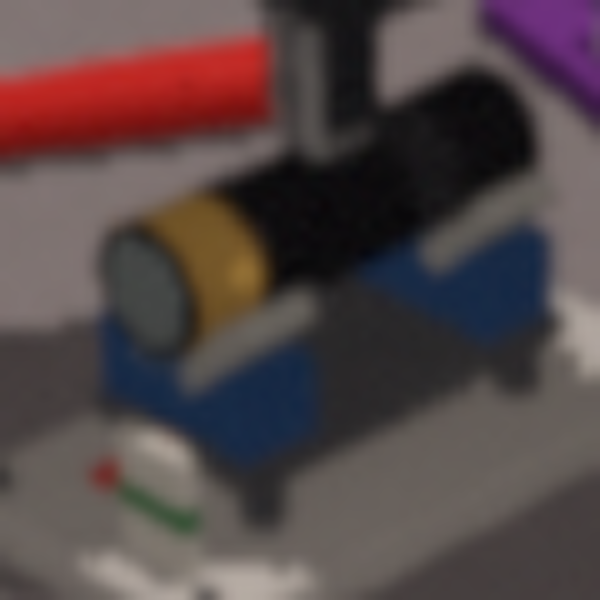

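The averaged crop shows the barrel level and seated on the flanks of both yokes, with the fingers on its middle at (330,155). The pointer at (105,473) is in line with the green band (118,487)–(197,523), allowing for it standing a few mm behind the plate. The fingertip height is 115.0 − 19 = 96.0 mm against a 103 mm unpressed top, so 7.0 mm down. I'm handing in.

```bash
python3 -c "
from h import *
print(order.close_job())"
```

```text
the job is handed in; nothing more can be done
None
```

The barrel is in the aluminium fixture's V-yokes with its brass ring toward the index plate. I released it so it seated itself, then pressed it down with the closed fingertips. The job was handed in at about 16 s with the fingers still holding it down.

**Press depth:** the fingertips stand 7.0 mm below the unpressed barrel top. Just before a last 0.3 mm step, comparing pictures gave 7.1 mm at the rear yoke and 7.4 mm at the ring. The front-yoke comparison gave 4.5 mm; I set it aside because the fixed index plate covers part of that area.

**Centring:** before pressing, the barrel was axially centred to about 1 mm and level at both ends.

**Less certain:**
- The final push averaged 5.9 N, just under the expected 6 to 7 N. The sensor noise is about 0.5 N.
- The pointer looks slightly above the band's middle line, by about 0.8 px. I put this down to viewing angle, since it sits behind the plate.

The arm did not touch the cleaver, carton, phone or screwdriver on its path. I did not re-measure their positions at the end.

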